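# Lift the work pallet out of the engraving machine

## Task

On the engraving machine, gently slide the gantry along its rails, away from the pallet, until it is fully home against the stop blocks at the empty end of the bed. Then take the work pallet by its carrying handle, lift it level about 10 cm straight up off the bed with both brass nameplates still lying on it, and finish while holding it there, steady and level, so the plates can be inspected. Leave the tin, brush and hammer alone.

Things in the scene. Friction and masses are not known exactly. Their poses are not given: they have to be found in the camera images.
- engraver: Bench engraving machine, fixed: flat grey bed 300 (x) x 440 (y) x 35 mm high. Origin at the centre of the bed's underside, z up, own y along the two steel rails (at x = +-125 mm, tops 49 mm up) on which the gantry slides. Dark stop blocks on the rails limit the gantry at both ends; the far ones (+y) are the home stop
- gantry (a joint): Position of the gantry along the engraver's +y axis, in m: 0 at the -y stops, 0.24 fully home against the +y stops. Starts between 0 and 0.06, over the pallet. Mass 1.6 kg; about 3 N of friction, stays where it is left
- gantry_grip (a point): Point on the gantry's black push grip, 20 mm below its top: upright block on the middle of the bridge, 16 mm thick along y (the slide), 50 mm along x, 51 mm tall. A motor box, 30 mm tall, starts 45 mm to +x of it. The gantry is an aluminium portal 284 (x) x 60 mm (y); bridge underside 140, top 190, cutter tip under its middle 113 mm above the table. Axes as the engraver's
- pallet_grip (a point): Centre of the work pallet's carrying handle: a straight dark steel bar 80 mm long (along own y), 14 mm thick (x), 20 mm high (z), on two posts in the middle of the pallet. This point is 48 mm above the pallet's underside and straight above its middle and balance point; the pallet's own y is within 0.15 rad of the engraver's y
- pallet_base (a point): Centre of the underside of the work pallet, a loose aluminium plate 120 (x) x 150 (y) x 8 mm with a 4 mm lip around its edge; own z up. About 0.42 kg, with both plates on it about 0.64 kg. It lies flat on the machine's bed
- work_spot (a point): Point on the top surface of the bed in the middle of the working area, 80 mm to -y of the bed's centre; the pallet stands within 20 mm of it in x and in y. Axes parallel to the engraver's
- plate_near_c (a point): Centre of the loose brass nameplate 32 x 90 x 5 mm (long side along y) lying on the pallet on its -x side; about 0.11 kg
- plate_far_c (a point): Centre of the like loose brass nameplate on the pallet's +x side
- seat_near (a point): Point of the pallet where the centre of the -x nameplate lies (within 12 mm) at the start, 33 mm to -x of the handle, 10.5 mm above the pallet's underside
- seat_far (a point): The same for the +x nameplate, 33 mm to +x of the handle
- polish_tin: Bystander: flat round steel tin, 75 mm across, 26 mm high, on the table; origin at the centre of its underside
- shoe_brush: Bystander: wooden shoe brush 150 x 50 x 40 mm, long along own x, bristles down; origin at the centre of its underside
- hammer: Bystander: hammer lying on the table along own x; origin under its middle
Not all that is in view belongs to the job. Leave any grey look-alike of the part that bears plate_far_c alone.

How it is judged (in metres and radians):
On the way, in this order (a step that is already met when the one before it is completed fails the run):
1. the gantry is home against its far stops while the pallet still lies on the bed (value of joint gantry above 0.232 m and z of pallet_base in the frame of work_spot below 0.01 m and distance of pallet_base from where it was at the start of the episode below 0.03 m), for 0.2 s.
2. the pallet is held by the fingers, clear of the bed and level, with both plates on it (z of pallet_base in the frame of work_spot between 0.07 and 0.14 m and horizontal distance between pallet_base and work_spot below 0.07 m and angle between pallet_base's own z axis and vertical below 0.1 rad and contact force between the fingers and pallet above 2 N and contact force between pallet and engraver below 0.1 N and distance between plate_near_c and seat_near below 0.035 m and distance between plate_far_c and seat_far below 0.035 m and value of joint gantry above 0.232 m), for 0.5 s.
At the end, for the whole second after the job is handed in: Fingers hold the pallet still (20 mm/s, 0.15 rad/s), underside 70-140 mm above the bed, within 70 mm sideways of the work spot, tilt under 0.1 rad, off the machine; plates within 35 mm of their seats; gantry within 8 mm of home; tin, brush, hammer moved under 30 mm (all of step 2 and linear speed of pallet below 0.02 m/s and angular speed of pallet below 0.15 rad/s and distance of each of polish_tin, shoe_brush, hammer from where it was at the start of the episode below 0.03 m); the arm keeps its last pose, push and grip.
It fails at once if the tin, brush or hammer is moved more than 30 mm (distance of any of polish_tin, shoe_brush, hammer from where it was at the start of the episode above 0.03 m).
It fails at once if the pallet is tipped more than 0.3 rad (angle between pallet_base's own z axis and vertical above 0.3 rad).
It fails at once if the gantry is slammed along (faster than 0.4 m/s) (velocity of joint gantry above 0.4 m/s).
It also fails if it takes over 56 s, if anything falls off the work surface, if the arm or the gripper's body presses on something with over 40 N, if the wrist force passes 120 N, or if a joint passes its speed limit or range.

## Robot

A 6-joint arm with a two-finger parallel gripper is mounted at the origin on the work surface. World frame = base frame: x ahead of the robot, y to its left, z up, the work surface at z = 0. Lengths are in mm, angles in rad, forces in N, time in s.
With the tool pointing down it reaches from about 350 to 875 mm from the base axis. Payload 4.2 kg.
Tool frame: the origin (TCP) lies between the finger pads; the fingertips stand 14 mm ahead of it and the grasp point (between the pads) lies 5 mm behind it; z points along the fingers, y is the line along which they close (so a half turn about z gives the same grasp; the last joint's range is limited). The gripper opens to 85 mm and grips with 20 to 120 N. Pads are 22 mm wide; open, the fingers measure 114 mm over their backs; the gripper's body (76 mm by 85 mm) begins 54 mm behind the grasp point. The pads swing forward as they close: fully open they stand 13 mm farther back than shut.
Start: joints at [-1.018, 0.385, 0.008, 0, -1.194, -0.259], TCP at [181.011, -598.193, 245.312] pointing down, gripper open.
Joint ranges: [-3.14, 3.14], [-1.21, 2.06], [-1.07, 1.41], [-3.16, 2.05], [-2.99, -0.16], [-3.1, 3.1]. Speed limits (rad/s): [2.79, 2.79, 3.14, 3.14, 3.14, 3.14].

## Interface

Orientations are given as a unit quaternion [x, y, z, w].
In Python, from bench import * gives the robot as it stands.
- The arm moves only by the tool carry_out, never from a script. Its argument "motion" is a list of rows, each a list of 7 numbers: the turn, a rotation vector about the tool's x, y, z in rad, then the shift along the tool's x, y, z in mm, then the opening, from -1 (shut) to 1 (fully open), so that 0 is half open. A call has 1 to 5 rows; each row is the pose to reach, as a shift and turn from the pose commanded when the call began, along the tool's axes at that moment; what a row does not reach only later rows make up. A row lasts 1/8 s, in which the tool goes at most 62.5 mm and 10.7 degrees, less where a joint would pass 70% of its speed; a pose out of reach is approached as far as the arm can. A call with a gripper value outside its range is refused whole. The fingers move at their own pace and stop on an object; the grip force is fixed at half the most. Time passes only in rows, so rows that repeat a pose let the fingers close. It gives the time, the measured TCP pose, the force, the opening and the grip force at its end, in the units of the state.
- read_state(): the state, without advancing time (a new reading comes with each control period).
- get_image(name): name is "scene" or "top" or "wrist"; returns a dict with "color" (480x640x3 uint8, blue, green, red), "mtx" (3x3 intrinsics, pixels), "k1" (the pictures are not rectified: a ray, as slopes to the right and down, at radius r is drawn at 1 + k1 r^2 times it, then the intrinsics apply), "position" and "orientation" of the camera in the world. Camera axes: x right, y down, z forward; pixel columns grow to the right and rows downward; lengths in mm; the calibration is good to about 2 mm. A picture is of the moment at which its call begins. There is no depth.
- job_done(): hands the job in; it is judged then, once.
The state is a dict: "clock": time; "joints": joint angles; "joint_vel": joint speeds; "joint_efforts": joint torques, N m; "position": TCP position; "ee_rot": TCP orientation; "contact_force": force on the tool from outside, world axes, zero at the start; "wrist_torque": the same for the moment, N m; "gripper_width": finger opening in mm; "grasp_force": force on a finger pad.
Only numpy, scipy, OpenCV 4.12 (cv2) and the standard library are available. Lean on these libraries where they do the work, as an engineer would, in place of code of your own. Each camera call takes 0.05 s, during which the arm holds its last target. There are 200 camera calls.

## Working session

There is one attempt and no reset: what is moved stays moved. The work goes in short steps, Python scripts to look and compute and a tool call to move; the robot and the scene stay as the last step left them, time stands still between calls to the robot, and variables do not carry over. Pictures are saved under pics/ and viewed, at most 10 in all, crops included, and the job is handed in when it is done.

Besides the shell and the picture viewer there is one more tool, called after "Emit:" in YAML: its name, and indented under it one key for each argument. carry_out: Moves the arm, as the interface text tells. Its arguments: {"type":"object","properties":{"motion":{"type":"array"}},"required":["motion"]}

```bash
mkdir -p pics; ls; python3 - <<'E'
from bench import *
import cv2,pickle
for n in("top","scene"):
    d=get_image(n); pickle.dump(d,open(f"pics/{n}0.pkl","wb")); cv2.imwrite(f"pics/{n}0.png",d["color"])
    print(n,d["mtx"],d["k1"],d["position"],d["orientation"])
s=read_state();print(s)
E
```

```text
pics
top [[572.14626985   0.         317.6882199 ]
 [  0.         572.14626985 240.94222854]
 [  0.           0.           1.        ]] -0.01536897243999507 [ 488.34546025   93.88599715 1438.18042139] [-0.69813202  0.71521246 -0.0293214   0.01493588]
scene [[559.22568476   0.         316.29316995]
 [  0.         559.22568476 247.11148945]
 [  0.           0.           1.        ]] -0.12954668792018526 [1301.97084094 -681.93039983 1238.84041259] [ 0.86874769  0.33325172 -0.13932105 -0.33883681]
{'clock': 0.1, 'joints': array([-1.01838423e+00,  3.85466010e-01,  6.76873112e-03, -4.21444957e-04,
       -1.19402294e+00, -2.58581283e-01]), 'joint_vel': array([-1.89195354e-03, -3.81405355e-03,  1.20390006e-03, -6.62343382e-04,
        9.08170664e-07, -7.70719136e-04]), 'joint_efforts': array([-6.85631494e-04, -3.93318701e+01,  1.88928097e+01,  4.19790387e+00,
       -2.62859387e-03,  5.37406237e-06]), 'position': array([ 180.87132661, -597.73663173,  244.34365249]), 'ee_rot': array([-1.46310519e-01,  9.89238226e-01,  9.61204442e-04, -1.99480905e-04]), 'contact_force': array([ 0.3161546 ,  0.00891988, -0.21495417]), 'wrist_torque': array([-0.02658459,  0.03039225,  0.01852678]), 'grasp_force': 0.0, 'gripper_width': 85.30952619895231}
```

View pics/top0.png

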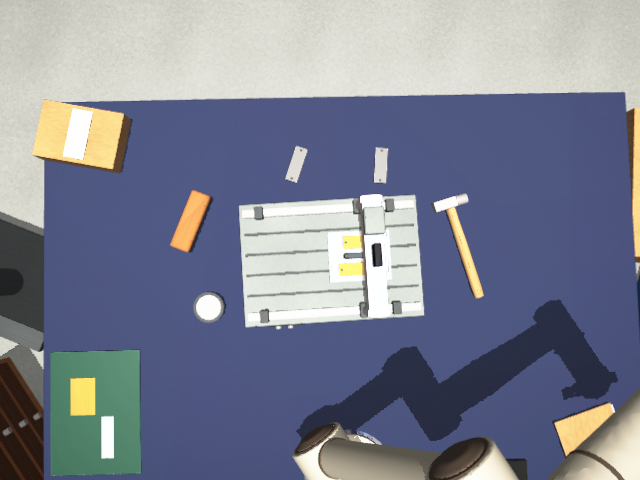

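View pics/scene0.png

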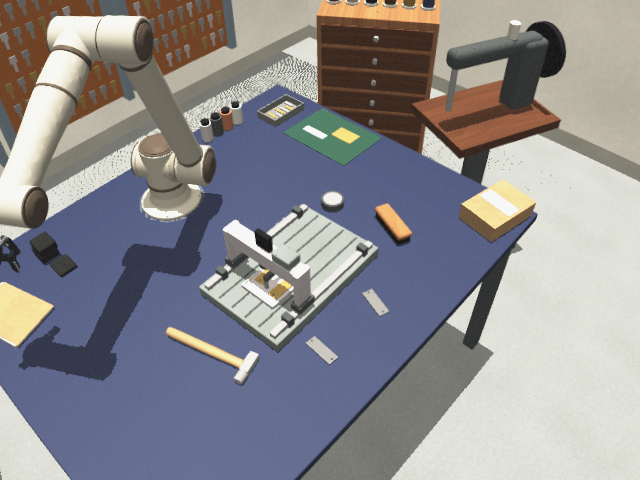

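The top picture shows the machine, with bed corners at about (240,206), (415,196), (423,316) and (246,327). The gantry grip is at (377,255) and the handle at (353,256). The plates on the pallet are at (352,242) and (351,269). The empty end is to the left.

Possible confusions:
- **Plates:** the brass ones on the pallet, against grey look-alikes on the table at (297,164) and (381,165).
- **Grip:** the black block at (377,255), against the grey motor box at (374,215).
- **Handle:** the dark bar at (353,256), against the bed slots.

I choose the black block and the dark bar, and will check them in a close crop.

```bash
cat > h.py <<'E'
import numpy as np,cv2,pickle
from scipy.spatial.transform import Rotation as R
def pt(d,uv,z):
    K=np.array(d["mtx"]);D=np.array([d["k1"],0,0,0.])
    p=cv2.undistortPoints(np.array([[uv]],float),K,D)[0,0]
    r=R.from_quat(d["orientation"]).apply([p[0],p[1],1]);c=np.array(d["position"])
    return c+r*(z-c[2])/r[2]
def px(d,P):
    Rm=R.from_quat(d["orientation"]).inv(); c=Rm.apply(np.atleast_2d(P)-d["position"])
    return cv2.projectPoints(c.reshape(-1,1,3),np.zeros(3),np.zeros(3),np.array(d["mtx"]),np.array([d["k1"],0,0,0.]))[0].reshape(-1,2)
E
python3 - <<'E'
from h import *
d=pickle.load(open("pics/top0.pkl","rb"))
for n,uv,z in[("c1",(240,206),35),("c2",(415,196),35),("c3",(423,316),35),("c4",(246,327),35),("grip",(377,255),241),("plate",(352,242),48),("plate2",(351,269),48),("handle",(353,256),93)]:
    print(n,pt(d,uv,z).round(1))
im=cv2.resize(d["color"][180:340,225:438],None,fx=3.7,fy=3.7,interpolation=cv2.INTER_CUBIC);cv2.imwrite("pics/c.png",im)
E
```

```text
c1 [666.6 253.3  35. ]
c2 [ 681.9 -179.8   35. ]
c3 [ 385.8 -189.    35. ]
c4 [370.6 243.6  35. ]
grip [530.6 -55.1 241. ]
plate [570.6 -19.1  48. ]
plate2 [504.9 -14.8  48. ]
handle [534.9 -16.8  93. ]
```

View pics/c.png

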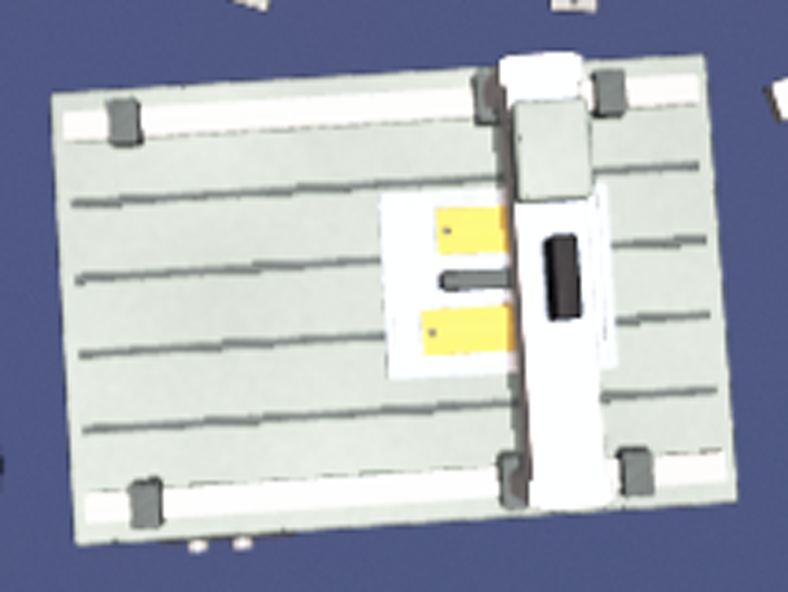

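The crop confirms both: the black grip block is at top-image (377,255), with the motor box above it and the dark handle bar at (353,256) between the two brass plates. The bed yaw is about 0.035 rad and the grip works out at about (530,-55), which fits the bed axis. I'll approach above the grip.

```bash
cat >> h.py <<'E'
def go(P,yaw,s=None):
    "shift/turn in tool axes to TCP P with tool y at world angle yaw (mod pi), pointing down"
    if s is None:
        from bench import read_state; s=read_state()
    T=R.from_quat(s["ee_rot"]); y=np.array([np.cos(yaw),np.sin(yaw),0])
    if y@T.as_matrix()[:,1]<0: y=-y
    z=np.array([0,0,-1.]); G=R.from_matrix(np.c_[np.cross(y,z),y,z])
    print("turn",(T.inv()*G).as_rotvec().round(3),"shift",T.inv().apply(np.array(P)-s["position"]).round(1),"t",round(s["clock"],2),"pos",np.round(s["position"],1),"F",np.round(s["contact_force"],1),"w",round(s["gripper_width"],1),"g",round(s["grasp_force"],1))
E
python3 -c "
from h import *
go((530.5,-55,310),1.606)"
```

```text
turn [ 0.002 -0.     0.258] shift [-491.8  418.4  -64.9] t 0.1 pos [ 180.9 -597.7  244.3] F [ 0.3  0.  -0.2] w 85.3 g 0.0
```

Emit:
carry_out:
  motion:
    - [0,0,0,0,0,-60,1]
    - [0,0,0.05,-45,38,-66,1]
    - [0,0,0.1,-90,76,-66,1]
    - [0,0,0.15,-135,115,-66,1]
    - [0,0,0.2,-180,153,-66,1]

```text
clock: 0.72
position: [309.5, -397.8, 311.0]
ee_rot: [-0.046, 0.999, 0.0, -0.0]
contact_force: [1.9, -0.3, 0.3]
gripper_width: 85.6
grasp_force: 0.0
```

```bash
python3 -c "
from h import *
go((530.5,-55,310),1.606)"
```

```text
turn [ 0.001 -0.     0.057] shift [-251.5  321.1    1.1] t 0.72 pos [ 309.5 -397.8  311. ] F [ 1.9 -0.3  0.3] w 85.6 g 0.0
```

Emit:
carry_out:
  motion:
    - [0,0,0.057,-36,46,0,1]
    - [0,0,0.057,-72,92,0,1]
    - [0,0,0.057,-108,138,0,1]
    - [0,0,0.057,-144,184,0,1]
    - [0,0,0.057,-180,230,0,1]

```text
clock: 1.35
position: [467.2, -151.9, 311.2]
ee_rot: [-0.019, 1.0, 0.0, -0.0]
contact_force: [0.9, -1.0, 0.8]
gripper_width: 85.1
grasp_force: 0.0
```

Emit:
carry_out:
  motion:
    - [0,0,0,-30,40,0,1]
    - [0,0,0,-60,75,0,1]
    - [0,0,0,-71,90,0,1]
    - [0,0,0,-71,90,0,1]

```text
clock: 1.85
position: [534.4, -60.5, 310.6]
ee_rot: [-0.019, 1.0, -0.0, -0.001]
contact_force: [-1.1, -0.2, 0.5]
gripper_width: 85.8
grasp_force: 0.0
```

```bash
python3 -c "
from h import *
from bench import *
go((530.5,-55,216),1.606)
d=get_image('wrist');pickle.dump(d,open('pics/w1.pkl','wb'));cv2.imwrite('pics/w1.png',d['color'])
print(px(d,[[530.5,-55,241],[530.5,-55,216]]),d['position'])"
```

```text
turn [-0.    -0.002  0.003] shift [ 3.5  5.7 94.6] t 1.85 pos [534.4 -60.5 310.6] F [-1.1 -0.2  0.5] w 85.8 g 0.0
[[324.30952107 252.4710167 ]
 [323.19140079 240.02560231]] [459.33156335 -64.45881535 440.76468965]
```

View pics/w1.png

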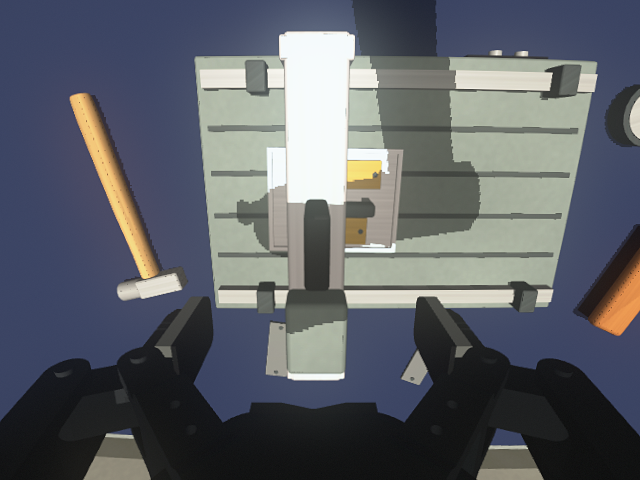

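The wrist view shows the black grip at about (317,240) between the open fingers, the motor box nearer the gripper at (317,335), and the pallet beneath. My estimate agrees to about 3 mm, so I'll descend and grip.

Emit:
carry_out:
  motion:
    - [0,0,0,2,2,30,1]
    - [0,0,0,3,3,60,1]
    - [0,0,0,3,3,85,1]
    - [0,0,0,3,3,94,1]
    - [0,0,0,3,3,94,1]

```text
clock: 2.52
position: [530.9, -59.2, 217.5]
ee_rot: [-0.018, 1.0, -0.0, -0.0]
contact_force: [1.1, -0.2, 0.3]
gripper_width: 85.7
grasp_force: 0.0
```

Emit:
carry_out:
  motion:
    - [0,0,0,0,0,0,0]
    - [0,0,0,0,0,0,-0.5]
    - [0,0,0,0,0,0,-0.7]
    - [0,0,0,0,0,0,-1]
    - [0,0,0,0,0,0,-1]

```text
clock: 3.15
position: [531.3, -58.4, 217.7]
ee_rot: [-0.019, 1.0, -0.0, 0.0]
contact_force: [-0.4, -0.0, 2.4]
gripper_width: 15.3
grasp_force: 60.9
```

```bash
python3 -c "
from h import *
go((530.5-210*.035,-55+210,216),1.606)"
```

```text
turn [-0.     0.     0.002] shift [2.000e-01 2.135e+02 1.700e+00] t 3.15 pos [531.3 -58.4 217.7] F [-0.4 -0.   2.4] w 15.3 g 60.9
```

Emit:
carry_out:
  motion:
    - [0,0,0,0,8,0,-1]
    - [0,0,0,0,24,0,-1]
    - [0,0,0,0,42,0,-1]
    - [0,0,0,0,60,0,-1]
    - [0,0,0,0,78,0,-1]

```text
clock: 3.78
position: [528.3, 20.6, 217.7]
ee_rot: [-0.019, 1.0, -0.0, 0.0]
contact_force: [0.4, -5.2, 3.3]
gripper_width: 15.6
grasp_force: 61.2
```

Emit:
carry_out:
  motion:
    - [0,0,0,0,18,0,-1]
    - [0,0,0,0,36,0,-1]
    - [0,0,0,0,54,0,-1]
    - [0,0,0,0,72,0,-1]
    - [0,0,0,0,90,0,-1]

```text
clock: 4.4
position: [524.9, 110.8, 217.7]
ee_rot: [-0.019, 1.0, -0.0, 0.0]
contact_force: [0.7, -4.3, 4.4]
gripper_width: 15.3
grasp_force: 61.4
```

Emit:
carry_out:
  motion:
    - [0,0,0,0,10,0,-1]
    - [0,0,0,0,18,0,-1]
    - [0,0,0,0,24,0,-1]
    - [0,0,0,0,28,0,-1]
    - [0,0,0,0,32,0,-1]

```text
clock: 5.03
position: [523.7, 142.7, 217.7]
ee_rot: [-0.019, 1.0, 0.0, 0.0]
contact_force: [0.3, -4.1, 5.3]
gripper_width: 15.4
grasp_force: 61.4
```

```bash
python3 -c "
from h import *
go((530.5-210*.035,-55+210,216),1.606)"
```

```text
turn [0.    0.001 0.002] shift [ 0.1 12.3  1.7] t 5.03 pos [523.7 142.7 217.7] F [ 0.3 -4.1  5.3] w 15.4 g 61.4
```

Force is still about 4 N, which is just friction. I'll creep on until it meets the stop.

Emit:
carry_out:
  motion:
    - [0,0,0,0,2,0,-1]
    - [0,0,0,0,4,0,-1]
    - [0,0,0,0,6,0,-1]
    - [0,0,0,0,8,0,-1]
    - [0,0,0,0,8,0,-1]

```text
clock: 5.65
position: [523.5, 150.9, 217.7]
ee_rot: [-0.019, 1.0, 0.0, 0.0]
contact_force: [-1.5, -2.0, 5.6]
gripper_width: 15.2
grasp_force: 61.4
```

Emit:
carry_out:
  motion:
    - [0,0,0,0,1,0,-1]
    - [0,0,0,0,2,0,-1]
    - [0,0,0,0,3,0,-1]
    - [0,0,0,0,4,0,-1]
    - [0,0,0,0,4,0,-1]

```text
clock: 6.28
position: [523.3, 154.8, 217.7]
ee_rot: [-0.019, 1.0, 0.0, 0.0]
contact_force: [-0.5, -2.4, 5.1]
gripper_width: 15.5
grasp_force: 61.4
```

Emit:
carry_out:
  motion:
    - [0,0,0,0,1,0,-1]
    - [0,0,0,0,2,0,-1]
    - [0,0,0,0,3,0,-1]
    - [0,0,0,0,4,0,-1]
    - [0,0,0,0,4,0,-1]

```text
clock: 6.9
position: [523.1, 158.7, 217.7]
ee_rot: [-0.019, 1.0, 0.0, 0.0]
contact_force: [-1.2, -2.4, 5.6]
gripper_width: 15.6
grasp_force: 61.4
```

Emit:
carry_out:
  motion:
    - [0,0,0,0,1,0,-1]
    - [0,0,0,0,2,0,-1]
    - [0,0,0,0,3,0,-1]
    - [0,0,0,0,4,0,-1]
    - [0,0,0,0,4,0,-1]

```text
clock: 7.52
position: [523.0, 161.4, 217.7]
ee_rot: [-0.019, 1.0, -0.001, 0.0]
contact_force: [0.9, -6.6, 6.1]
gripper_width: 15.6
grasp_force: 61.4
```

```bash
python3 -c "
from h import *
from bench import *
d=get_image('top');pickle.dump(d,open('pics/t2.pkl','wb'))
im=cv2.resize(d['color'][180:340,225:438],None,fx=3.7,fy=3.7,interpolation=cv2.INTER_CUBIC);cv2.imwrite('pics/t2.png',im)"
```

```text
(no output)
```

View pics/t2.png

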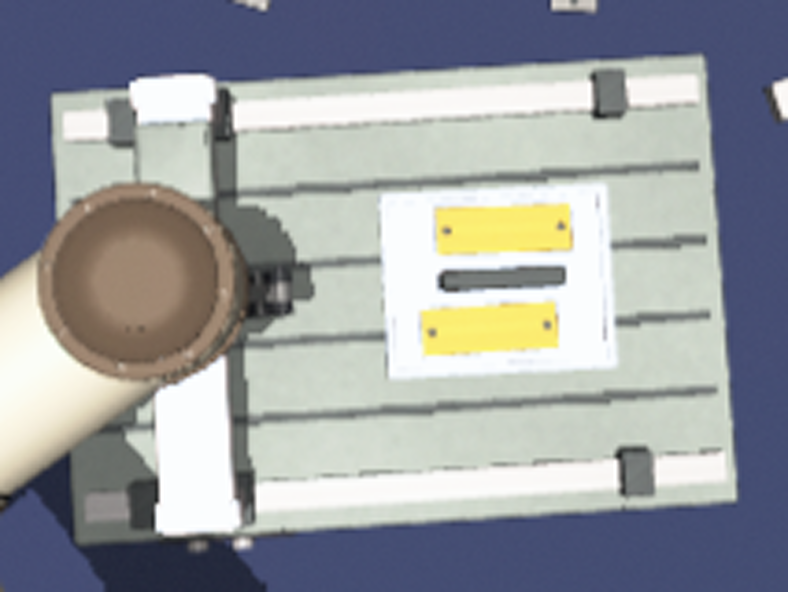

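The gantry now stands at the left-hand stops, with its shoes touching the blocks at (122,122) and (148,502). The pallet is undisturbed: handle ends at crop (440,280) and (566,275), brass plates at (503,229) and (490,329). I'll press a little more to confirm it is home.

Emit:
carry_out:
  motion:
    - [0,0,0,0,1,0,-1]
    - [0,0,0,0,2,0,-1]
    - [0,0,0,0,3,0,-1]
    - [0,0,0,0,3,0,-1]
    - [0,0,0,0,3,0,-1]

```text
clock: 8.2
position: [523.0, 161.4, 217.7]
ee_rot: [-0.018, 1.0, -0.003, -0.0]
contact_force: [3.8, -18.4, 5.6]
gripper_width: 15.1
grasp_force: 61.3
```

```bash
python3 -c "
from h import *
d=pickle.load(open('pics/t2.pkl','rb'))
f=lambda x,y,z:pt(d,(225+(x+.5)/3.7-.5,180+(y+.5)/3.7-.5),z)
a,b=f(440,280,93),f(566,275,93)
print(a,b,(a+b)/2,np.linalg.norm(a-b),np.arctan2(*(a-b)[1::-1]))
c=[f(*q,47) for q in((381,194),(606,186),(618,367),(389,378))]
print(np.round(c,1),np.mean(c,0)); print(np.arctan2(*(c[0]-c[1])[1::-1]),np.arctan2(*(c[3]-c[2])[1::-1]))"
```

```text
[537.01437462   5.39732089  93.        ] [538.26347005 -75.06512838  93.        ] [537.63892234 -34.83390374  93.        ] 80.4721441335518 1.5863190348630205
[[ 596.3   39.7   47. ]
 [ 598.2 -109.2   47. ]
 [ 478.6 -113.2   47. ]
 [ 475.2   37.6   47. ]] [537.08337819 -36.26489769  47.        ]
1.5832047727909482 1.5935337389024469
```

The gantry is home: it made no further movement at 18 N. The handle measures 80.5 mm long and is centred at (537.5,-35) with yaw 0.017 rad, in line with the pallet outline. I'll ease off, release and rise.

Emit:
carry_out:
  motion:
    - [0,0,0,0,-2,0,-1]
    - [0,0,0,0,-3,0,-1]
    - [0,0,0,0,-3,0,0]
    - [0,0,0,0,-3,0,1]
    - [0,0,0,0,-3,0,1]

```text
clock: 8.82
position: [522.8, 162.3, 216.8]
ee_rot: [-0.019, 1.0, 0.0, -0.0]
contact_force: [-0.4, -0.7, 0.2]
gripper_width: 69.3
grasp_force: 0.0
```

Emit:
carry_out:
  motion:
    - [0,0,0,0,-3,0,1]
    - [0,0,0,0,-3,-20,1]
    - [0,0,0,0,-3,-50,1]
    - [0,0,0,0,-3,-80,1]
    - [0,0,0,0,-3,-95,1]

```text
clock: 9.45
position: [523.6, 158.7, 314.0]
ee_rot: [-0.018, 1.0, 0.001, 0.001]
contact_force: [0.6, -0.3, 0.3]
gripper_width: 85.7
grasp_force: 0.0
```

Emit:
carry_out:
  motion:
    - [0,0,-0.17,0,-40,0,1]
    - [0,0,-0.34,0,-80,0,1]
    - [0,0,-0.51,-5,-120,0,1]
    - [0,0,-0.68,-10,-160,0,1]
    - [0,0,-0.85,-15,-190,0,1]

```text
clock: 10.07
position: [544.9, -32.3, 311.6]
ee_rot: [-0.431, 0.902, 0.0, -0.001]
contact_force: [1.3, -0.6, 0.3]
gripper_width: 85.3
grasp_force: 0.0
```

```bash
python3 -c "
from h import *
go((537.5,-35,230),3.1416+.017)"
```

```text
turn [ 0.001 -0.    -0.696] shift [ 6.7  3.9 81.6] t 10.07 pos [544.9 -32.3 311.6] F [ 1.3 -0.6  0.3] w 85.3 g 0.0
```

Emit:
carry_out:
  motion:
    - [0,0,-0.18,2,1,20,1]
    - [0,0,-0.36,4,3,40,1]
    - [0,0,-0.54,7,4,60,1]
    - [0,0,-0.696,7,4,80,1]
    - [0,0,-0.696,7,4,82,1]

```text
clock: 10.7
position: [536.4, -33.9, 228.3]
ee_rot: [0.711, -0.704, -0.001, 0.002]
contact_force: [-0.6, -0.5, 0.3]
gripper_width: 85.7
grasp_force: 0.0
```

```bash
python3 -c "
from h import *
from bench import *
go((537.5,-35,78),3.1416+.017)
d=get_image('wrist');pickle.dump(d,open('pics/w3.pkl','wb'));cv2.imwrite('pics/w3.png',d['color'])
print(px(d,[[537,5,93],[538.3,-75,93],[537.5,-35,93]]))"
```

```text
turn [ 0.005 -0.    -0.007] shift [  1.1  -1.8 150.3] t 10.7 pos [536.4 -33.9 228.3] F [-0.6 -0.5  0.3] w 85.7 g 0.0
[[310.65525617 274.84800377]
 [309.7648285  177.46135981]
 [310.4159088  228.19973187]]
```

View pics/w3.png

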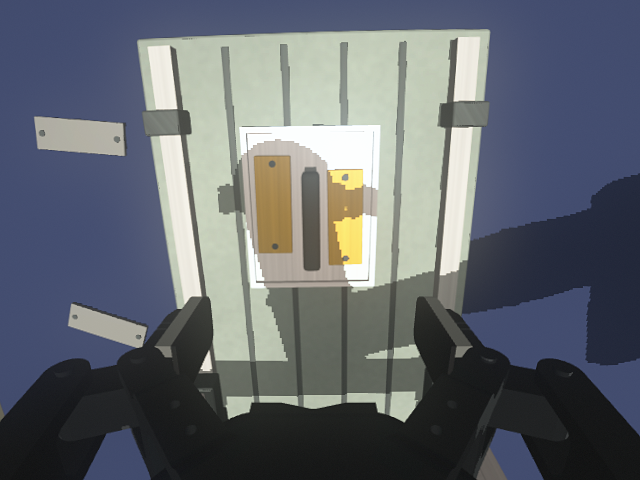

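The wrist view shows the dark handle at column 310, rows about 168–270, centred between the fingers, with brass plates on both sides. It sits about 4 mm further to -y than predicted, the same bias as at the gantry grip, so I'll aim for y = -38.

Emit:
carry_out:
  motion:
    - [0,0,-0.007,3,-1,40,1]
    - [0,0,-0.007,4,-1,80,1]
    - [0,0,-0.007,4,-1,120,1]
    - [0,0,-0.007,4,-1,142,1]
    - [0,0,-0.007,4,-1,149,1]

```text
clock: 11.38
position: [538.7, -37.7, 80.6]
ee_rot: [0.713, -0.701, -0.0, 0.001]
contact_force: [0.0, 0.6, 0.7]
gripper_width: 85.4
grasp_force: 0.0
```

Emit:
carry_out:
  motion:
    - [0,0,0,0,0,0,1]
    - [0,0,0,0,0,0,0]
    - [0,0,0,0,0,0,-0.6]
    - [0,0,0,0,0,0,-1]
    - [0,0,0,0,0,0,-1]

```text
clock: 12.0
position: [538.3, -37.7, 81.7]
ee_rot: [0.714, -0.7, -0.0, 0.0]
contact_force: [-4.0, 0.4, 6.0]
gripper_width: 13.0
grasp_force: 60.5
```

```bash
python3 -c "
from h import *
go((537.5,-38,178),3.1416+.017)"
```

```text
turn [ 0.001 -0.     0.002] shift [  0.3   0.9 -96.3] t 12.0 pos [538.3 -37.7  81.7] F [-4.   0.4  6. ] w 13.0 g 60.5
```

Gripped at 13 mm width and 60 N. I'll lift slowly, starting with a small trial.

Emit:
carry_out:
  motion:
    - [0,0,0,0,0,-3,-1]
    - [0,0,0,0,0,-7,-1]
    - [0,0,0,0,0,-12,-1]
    - [0,0,0,0,0,-16,-1]
    - [0,0,0,0,0,-16,-1]

```text
clock: 12.62
position: [539.0, -37.6, 97.7]
ee_rot: [0.714, -0.7, 0.0, -0.0]
contact_force: [0.1, -0.1, -6.7]
gripper_width: 13.3
grasp_force: 59.5
```

```bash
python3 -c "
from h import *
from bench import *
s=read_state();print(s['wrist_torque'])
go((538.3,-37.7,182),3.1416+.017)
d=get_image('scene');im=cv2.resize(d['color'][190:350,190:400],None,fx=3.7,fy=3.7,interpolation=cv2.INTER_CUBIC);cv2.imwrite('pics/s4.png',im)"
```

```text
[ 4.30667416e-06 -2.41497321e-02 -3.85080139e-02]
turn [-0.001  0.     0.002] shift [  0.    0.6 -84.3] t 12.62 pos [539.  -37.6  97.7] F [ 0.1 -0.1 -6.7] w 13.3 g 59.5
```

View pics/s4.png

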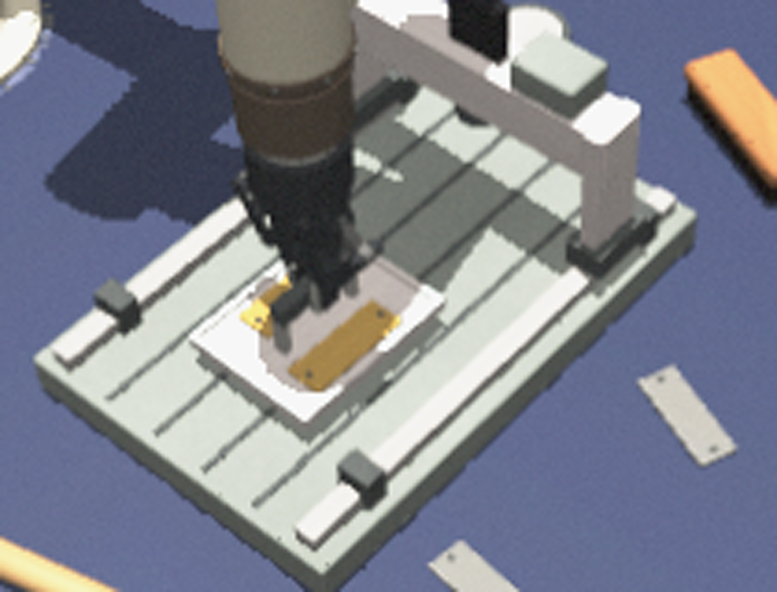

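The picture shows the pallet clear of the bed at about (315,340) and level. Both plates are on it, at (345,345) and (265,305), and the gantry is still home. The full 6.7 N load is carried, so I'll continue up.

Emit:
carry_out:
  motion:
    - [0,0,0,0,0,-5,-1]
    - [0,0,0,0,0,-13,-1]
    - [0,0,0,0,0,-23,-1]
    - [0,0,0,0,0,-33,-1]
    - [0,0,0,0,0,-43,-1]

```text
clock: 13.3
position: [538.8, -37.7, 141.3]
ee_rot: [0.714, -0.7, 0.0, -0.0]
contact_force: [-0.2, 0.4, -7.4]
gripper_width: 12.9
grasp_force: 59.4
```

Emit:
carry_out:
  motion:
    - [0,0,0,0,0,-10,-1]
    - [0,0,0,0,0,-20,-1]
    - [0,0,0,0,0,-30,-1]
    - [0,0,0,0,0,-38,-1]
    - [0,0,0,0,0,-42,-1]

```text
clock: 13.92
position: [538.9, -37.7, 182.9]
ee_rot: [0.714, -0.7, 0.0, -0.0]
contact_force: [-0.1, -0.6, -7.0]
gripper_width: 13.1
grasp_force: 59.4
```

Emit:
carry_out:
  motion:
    - [0,0,0,0,0,0,-1]
    - [0,0,0,0,0,0,-1]
    - [0,0,0,0,0,0,-1]
    - [0,0,0,0,0,0,-1]
    - [0,0,0,0,0,0,-1]

```text
clock: 14.55
position: [538.7, -37.7, 182.2]
ee_rot: [0.714, -0.7, -0.0, 0.0]
contact_force: [0.5, 0.6, -7.3]
gripper_width: 12.6
grasp_force: 59.5
```

Emit:
carry_out:
  motion:
    - [0,0,0,0,0,0,-1]
    - [0,0,0,0,0,0,-1]
    - [0,0,0,0,0,0,-1]
    - [0,0,0,0,0,0,-1]
    - [0,0,0,0,0,0,-1]

```text
clock: 15.18
position: [538.7, -37.7, 182.3]
ee_rot: [0.714, -0.7, 0.0, -0.0]
contact_force: [-0.4, -0.7, -7.4]
gripper_width: 12.9
grasp_force: 59.4
```

```bash
python3 -c "
from h import *
from bench import *
d=get_image('scene');im=cv2.resize(d['color'][180:340,190:400],None,fx=3.7,fy=3.7,interpolation=cv2.INTER_CUBIC);cv2.imwrite('pics/s5.png',im)"
```

```text
(no output)
```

View pics/s5.png

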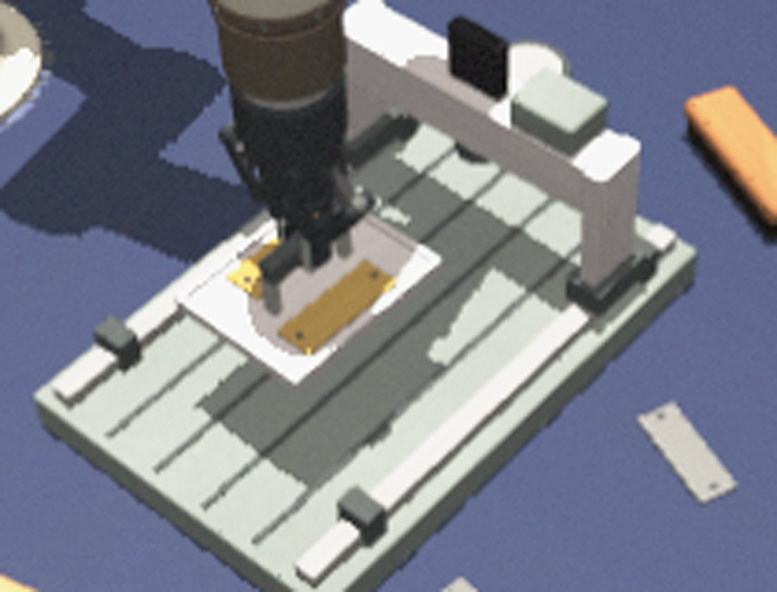

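The pallet is about 100 mm up at around (310,300), level, with both plates on it, and the gantry is home. Handing in.

```bash
python3 -c "
from bench import *
print(job_done())"
```

```text
the job is handed in; nothing more can be done
None
```

The gantry is home against the far stops, and the pallet is held steady and level about 100 mm above the bed with both nameplates on it; the tin, brush and hammer were not touched, and the job is handed in (no verdict was returned).

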